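# Stand the drained test-tube rack back on its feet and push it home

### The job

The empty test-tube rack has been left to drain on its long side, tube holes facing the robot. With the fingertips, push it over so that it stands on its feet, then push it along the bench until its long side is flush with the front of the wooden bottle stand, its whole length in front of the stand. Only push it, never lift it, stand it on end or turn it upside down, and leave all the other things where they stand.

Things in the scene. Friction and masses are not known exactly. Their poses are not given: they have to be found in the camera images.
- rack_center (a point): Centre of the empty white plastic test-tube rack (loose): 104 mm deep (x axis), 170 mm long (y axis), 64 mm high (z axis, out of the tube holes); the point is half-way along all three. At the start it lies on a long side: z axis level, pointing roughly to the robot, x axis up; it is then 104 mm tall, 64 mm thick, the point 52 mm up. On its feet: z axis up, the point 32 mm above the bench.
- rack: The same rack, 0.18 to 0.37 kg: tiers between two end panels; axes as above, origin at the centre of its underside (feet), 32 mm from the centre point. At the start its underside faces the bottle stand. Pushed near its top edge, towards the stand, it turns about its lower far edge (the hole side rises as it does) and, past 32 degrees, falls on to its feet; pushed lower it may only slide.
- stand: Heavy fixed wooden bottle stand with a row of small dropper bottles, standing across the bench beyond the rack: block 100 mm deep (x axis, pointing away from the robot), 540 mm long (y axis), 50 mm high; bottles on it rise to 140 mm above the bench. Origin at the centre of its underside; its flat front face is 50 mm from the origin on the -x side.
- beaker: Glass beaker, 68 mm across, 92 mm high, loose, not to be disturbed; origin at the centre of its underside.
- pot: White specimen pot with a screw lid, 64 mm across, 62 mm high, loose, not to be disturbed; origin at the centre of its underside.
- coplin: Square glass staining jar with a round white lid, 52 mm wide, 98 mm high, loose, not to be disturbed; origin at the centre of its underside.
- petri: Stack of three Petri dishes, 90 mm across, 46 mm high, loose, not to be disturbed; origin at the centre of its underside.
- forceps: Steel forceps lying flat, 130 mm long (x axis), 8 mm high, loose, not to be disturbed; origin at the middle.
- slidebox: Grey closed slide box, 100 x 87 x 34 mm, loose, not to be disturbed; origin at the centre of its underside.
- rack2: A second rack of the same kind that already stands upright, with some glass tubes in it (130 mm high over the tubes), loose, not to be disturbed; origin at the centre of its underside.
Not all that is in view belongs to the job. What is shaped like the rack but green is not meant.

How it is judged:
By the outcome, as a careful person would: the job done as asked, in the order asked, and still so for the second after the job is handed in, with the robot touching nothing.
It also fails if it takes over 48 s, if anything falls off the work surface, if the arm or the gripper's body presses on something with over 40 N, if the wrist force passes 120 N, or if a joint passes its speed limit or range.

### The arm

A 6-joint arm with a two-finger parallel gripper is mounted at the origin on the work surface. World frame = base frame: x ahead of the robot, y to its left, z up, the work surface at z = 0. Lengths are in mm, angles in degrees, forces in N, time in s.
With the tool pointing down it reaches from about 300 to 850 mm from the base axis. Payload 5.4 kg.
Tool frame: the origin (TCP) lies between the finger pads; the fingertips stand 8 mm ahead of it and the grasp point (between the pads) lies 11 mm behind it (r.nose_length is the distance from the TCP to the fingertips, in mm); z points along the fingers, y is the line along which they close (so a half turn about z gives the same grasp; the last joint's range is limited). The gripper opens to 85 mm and grips with 20 to 120 N. Pads are 22 mm wide; open, the fingers measure 114 mm over their backs; the gripper's body (76 mm by 85 mm) begins 54 mm behind the grasp point. The pads swing forward as they close: fully open they stand 13 mm farther back than shut.
Start: joints at [-75.751, 9.076, 91.501, -0, 79.423, -12.038], TCP at [254.627, -515.53, 239.299] pointing down, gripper open.
Joint ranges: [-166.64, 166.64], [-54.1, 131.32], [10.49, 154.53], [-73.88, 253.88], [9.74, 151.15], [-171.62, 171.62]. Speed limits (degrees/s): [147.25, 147.25, 180, 180, 180, 180].

### API

Orientations are given as [roll, pitch, yaw] about the fixed x, y, z axes, in that order (R = Rz(yaw) Ry(pitch) Rx(roll)).
In Python, from station import r gives the robot as it stands.
- The arm moves only by the tool move_arm, never from a script. Its arguments are lists of equal length, an entry for each row: "travel": the shift along the tool's x, y, z normalised to -1 to 1, where 1 is 0.5 m, a list of three; "spin": the turn about the tool's z normalised to -1 to 1, where 1 is pi/2 rad; "fingers": the gripper command: -1 is shut, 1 is fully open, values between are in proportion. A call has 1 to 10 rows; each row is the pose to reach, as a shift and turn from the pose commanded when the call began, along the tool's axes at that moment; what a row does not reach only later rows make up. A row lasts 1/10 s, in which the tool goes at most 50 mm and 8.59 degrees, less where a joint would pass 70% of its speed; a pose out of reach is approached as far as the arm can. A call with a number of a shift or a turn outside -1 to 1 is refused whole. A call with a gripper value outside its range is refused whole. The fingers move at their own pace and stop on an object; the grip force is fixed at half the most. Time passes only in rows, so rows that repeat a pose let the fingers close. It gives the time, the measured TCP pose, the force, the opening and the grip force at its end, in the units of the state.
- r.observe(): the state, without advancing time (a new reading comes with each control period).
- r.get_image(name): name is "scene" or "top" or "wrist"; returns the picture (400x640x3 uint8, blue, green, red); there is no depth.
- r.camera_params(name): a dict with "camera_matrix" (3x3 intrinsics, pixels), "eye" and "rotation" of the camera in the world; the wrist camera has in their place "mount" (4x4, takes a point from camera to tool coordinates, whose origin is the TCP and whose axes are the flange's). Camera axes: x right, y down, z forward; pixel columns grow to the right and rows downward; lengths in mm; the calibration is good to about 2 mm. A picture is of the moment at which its call begins: read the wrist's pose just before it. camera_params takes no time and is no camera call.
- r.job_done(): hands the job in; it is judged then, once.
Trained networks look in the newest picture that a camera, given by its name, has taken for a name from the list of things; names that differ only in an ending like _2 or _b are one class to them, and where a whole thing is asked for, a point or a joint stands for the part that bears it (a point fixed in the world has none). Each returns a list of dicts, best first, with "conf" (0 to 1); they miss things now and then, are a little off and sometimes report something else, mostly with a low value. They report only what shows in the picture. A call takes as long as a camera call. They do not tell look-alikes from the thing itself.
- r.silhouettes(target, camera): "mask" (400x640 bool, what is visible of it) and "bbox" ([left, top, width, height] in pixels, round what is visible of it).
- r.tip_of(target, camera): "xy" ([column, row] in pixels: a listed point, or the origin of a listed thing).
The state is a dict: "clock": time; "qpos": joint angles; "dq": joint speeds; "joint_torque": joint torques, N m; "ee_pos": TCP position; "orientation": TCP orientation; "contact_force": force on the tool from outside, world axes, zero at the start; "torque": the same for the moment, N m; "width": opening from 0.0 (shut) to 1.0 (fully open); "grasp_force": force on a finger pad.
Only numpy, scipy, OpenCV 4.12 (cv2) and the standard library are available. Lean on these libraries where they do the work, as an engineer would, in place of code of your own. Each camera call takes 0.05 s, during which the arm holds its last target. There are 200 camera calls.

## Working session

There is one attempt and no reset: what is moved stays moved. The work goes in short steps, Python scripts to look and compute and a tool call to move; the robot and the scene stay as the last step left them, time stands still between calls to the robot, and variables do not carry over. Pictures are saved under pics/ and viewed, at most 10 in all, crops included, and the job is handed in when it is done.

Besides the shell and the picture viewer there is one more tool, called after "Call:" in YAML: its name, and indented under it one key for each argument. move_arm: Moves the arm, as the interface text tells. Its arguments: {"type":"object","properties":{"travel":{"type":"array"},"spin":{"type":"array"},"fingers":{"type":"array"}},"required":["travel","spin","fingers"]}

```bash
mkdir -p pics; cat > h.py <<'E'
import numpy as np, cv2
from station import r
def ray(cam,px):
    p=r.camera_params(cam);K=np.array(p["camera_matrix"]);R=np.array(p["rotation"]);e=np.array(p["eye"],float)
    d=R@np.linalg.inv(K)@np.array([px[0],px[1],1.]);return e,d
def onz(cam,px,z):
    e,d=ray(cam,px);return e+d*(z-e[2])/d[2]
def proj(cam,P):
    p=r.camera_params(cam);K=np.array(p["camera_matrix"]);R=np.array(p["rotation"]);e=np.array(p["eye"],float)
    q=K@(R.T@(np.atleast_2d(P)-e).T);return (q[:2]/q[2]).T
E
python3 - <<'E'
from h import *
for c in("top","scene"):
    cv2.imwrite(f"pics/{c}0.png",r.get_image(c)); p=r.camera_params(c);print(c,p)
    for t in ["rack_center","rack","stand","beaker","pot","coplin","petri","forceps","slidebox"]:
        for d in r.tip_of(t,c)[:3]: print(t,np.round(d["xy"],1),round(d["conf"],2),np.round(onz(c,d["xy"],52 if t=="rack_center" else 0),0)[:2])
s=r.observe();print(s["clock"],s["ee_pos"],s["orientation"],s["contact_force"],s["width"])
E
```

```text
top {'camera_matrix': array([[455.39911111,   0.        , 320.13042668],
       [  0.        , 455.39911111, 198.52525269],
       [  0.        ,   0.        ,   1.        ]]), 'eye': array([ 443.1767766 ,   14.75747174, 1426.18122076]), 'rotation': array([-175.30128   ,    0.82202403,  -90.90727594])}Traceback (most recent call last):
  File "<stdin>", line 5, in <module>
  File "h.py", line 7, in onz
    e,d=ray(cam,px);return e+d*(z-e[2])/d[2]
                                        ~^^^
IndexError: invalid index to scalar variable.
```

View pics/top0.png

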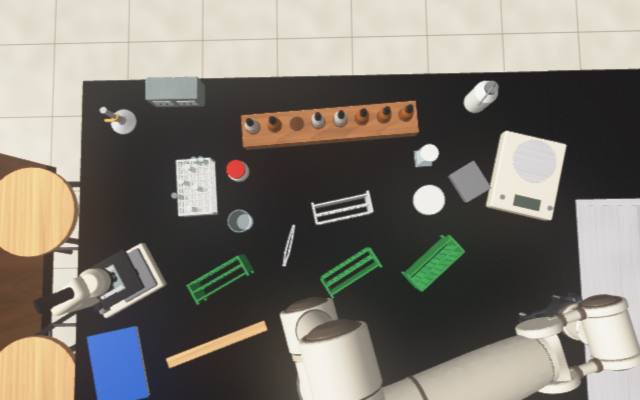

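The top view shows the white rack at about (342,208), the stand front edge running from (245,147) to (418,133), and the petri, slide box and coplin to the right. The beaker (240,221), pot (237,171) and forceps (289,245) are to the left. The rotation comes as Euler angles, so I'll convert it.

```bash
sed -i 's/R=np.array(p\["rotation"\])/R=Rotation.from_euler("xyz",p["rotation"],degrees=True).as_matrix()/; 1a from scipy.spatial.transform import Rotation' h.py
python3 - <<'E'
from h import *
for c in("top","scene"):
    im=r.get_image(c);cv2.imwrite(f"pics/{c}1.png",im)
    for t in ["rack_center","stand","beaker","pot","coplin","petri","forceps","slidebox"]:
        for d in r.tip_of(t,c)[:4 if 'rack' in t else 1]: print(c,t,np.round(d["xy"],1),round(d["conf"],2),np.round(onz(c,d["xy"],52 if t=="rack_center" else 0),0)[:2])
    for t in ("rack","stand"):
      for d in r.silhouettes(t,c)[:4]:
        print(c,t,d["bbox"],round(d["conf"],2),cv2.minAreaRect(np.argwhere(d["mask"])[:,::-1].astype(np.float32)))
im=cv2.imread("pics/top1.png")[80:270,200:480]
cv2.imwrite("pics/crop1.png",cv2.resize(im,None,fx=2.85,fy=2.85,interpolation=cv2.INTER_CUBIC))
s=r.observe();print(s["clock"],s["ee_pos"],s["orientation"],s["contact_force"],s["width"])
E
```

```text
top rack_center [431.5 263.4] 0.93 [ 357. -296.]
top rack_center [350.  270.4] 0.81 [340. -53.]
top rack_center [337.9 207.1] 0.62 [530. -21.]
top rack_center [222.7 278.8] 0.62 [320. 328.]
top stand [326.4 126.2] 0.96 [791.  10.]
top beaker [245.3 224.2] 0.85 [484. 269.]
top pot [238.3 171.5] 0.94 [651. 291.]
top coplin [421.1 161.2] 0.62 [ 673. -287.]
top petri [428.1 199. ] 0.56 [ 553. -305.]
top forceps [289.5 245.2] 0.66 [416. 131.]
top slidebox [467.8 181.8] 0.63 [ 605. -431.]
top rack [321.8, 246.8, 56.5, 48.5] 0.8 ((349.845947265625, 270.4919738769531), (23.799097061157227, 59.36323928833008), 57.449989318847656)
top rack [189.6, 254.1, 62.3, 47.4] 0.8 ((220.23464965820312, 277.7534484863281), (21.63210678100586, 65.53314971923828), 58.84069061279297)
top rack [402.5, 234.8, 61.4, 58.3] 0.75 ((433.2843322753906, 261.891357421875), (27.583393096923828, 62.62786102294922), 47.29060745239258)
top rack [311.3, 191.3, 60.3, 32.4] 0.72 ((342.6560974121094, 208.39512634277344), (20.324321746826172, 57.410972595214844), 77.90524291992188)
top stand [239.8, 99.7, 179.0, 50.5] 0.8 ((32
[... 787 characters left out ...]
] 0.86 ((316.99017333984375, 115.54322052001953), (59.70471954345703, 37.9415283203125), 12.804265022277832)
scene rack [337.7, 137.7, 62.3, 57.0] 0.82 ((366.38616943359375, 166.0492401123047), (64.60409545898438, 38.608097076416016), 21.614776611328125)
scene rack [342.9, 322.4, 91.9, 77.4] 0.58 ((389.0384216308594, 362.80767822265625), (55.747371673583984, 86.81057739257812), 56.3099365234375)
scene stand [174.9, 172.7, 133.4, 189.3] 0.91 ((233.91336059570312, 261.1985778808594), (208.9727783203125, 46.865657806396484), 57.2647705078125)
1.2 [ 254.61045663 -515.52267866  239.27451375] [-1.79996074e+02  5.87565242e-04  2.62886018e+01] [-1.01291494 -0.04010196  0.2397496 ] 0.9990972320775164
```

View pics/crop1.png

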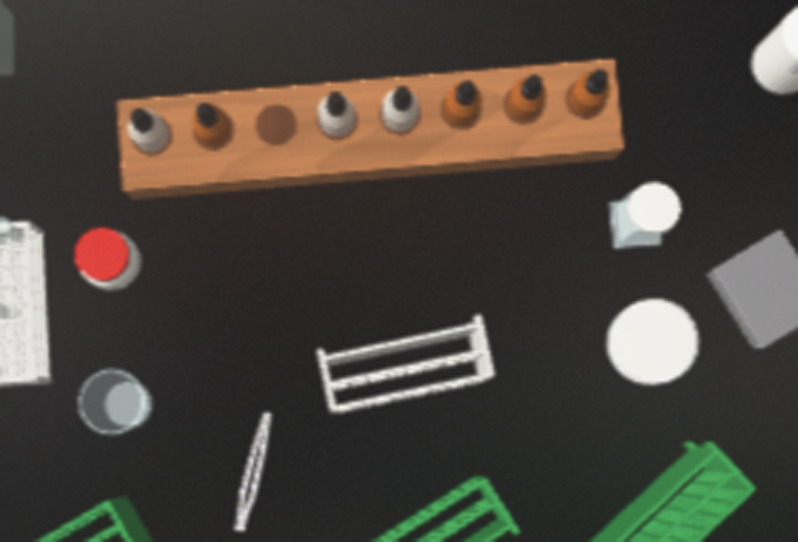

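View pics/scene1.png

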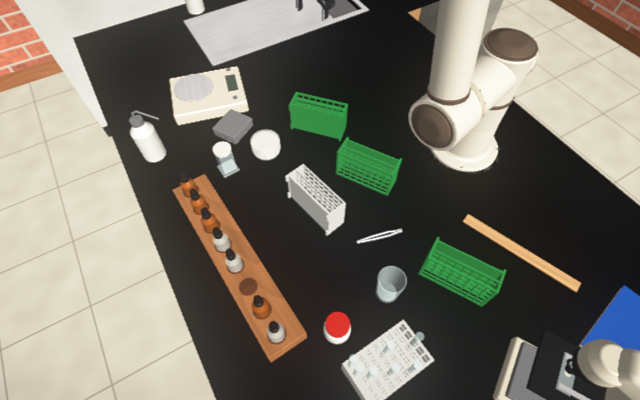

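The crop shows the rack's top corners at about (330,411), (494,376), (318,350) and (480,316), and the stand's top front edge from (124,190) to (624,150). The scene view confirms that the rack lies on its side with its holes facing the robot, and that the bench between it and the stand is clear.

```bash
python3 - <<'E'
from h import *
f=lambda u,v:(200+(u+.5)/2.85-.5,80+(v+.5)/2.85-.5)
for n,p,z in [("FL",(330,411),104),("FR",(494,376),104),("BL",(318,350),104),("BR",(480,316),104),("stL",(124,190),50),("stR",(624,150),50),("stLb",(130,198),0),("stRb",(624,157),0)]:
    print(n,np.round(onz("top",f(*p),z),1)[:2])
print(r.nose_length)
# refine in scene: rack silhouettes fit
from scipy.optimize import minimize
ms={}
for c in("top","scene"):
    r.get_image(c); ms[c]=r.silhouettes("rack",c)
tgt={}
for c in ms:
    pc=proj(c,[530,-25,52])[0]
    tgt[c]=min(ms[c],key=lambda d:np.hypot(d["bbox"][0]+d["bbox"][2]/2-pc[0],d["bbox"][1]+d["bbox"][3]/2-pc[1]))
def cost(q):
    x,y,a=q[0],q[1],np.radians(q[2]);s=0
    V=np.array([[i*32,j*85,k] for i in(-1,1) for j in(-1,1) for k in(0,104)],float)
    W=V.copy();W[:,0]=x+V[:,0]*np.cos(a)-V[:,1]*np.sin(a);W[:,1]=y+V[:,0]*np.sin(a)+V[:,1]*np.cos(a)
    for c in tgt:
        h=cv2.convexHull((proj(c,W)*16).astype(np.int32))
        m=np.zeros((400,640),np.uint8);cv2.fillPoly(m,[h],1,shift=4)
        t=cv2.fillPoly(np.zeros((400,640),np.uint8),[cv2.convexHull(np.argwhere(tgt[c]["mask"])[:,::-1].astype(np.int32))],1)
        s+=1-(m&t).sum()/(m|t).sum()
    return s
b=minimize(cost,[530,-25,10],method="Nelder-Mead",options=dict(initial_simplex=[[530,-25,10],[545,-25,10],[530,-10,10],[530,-25,18]]))
print(b.x,b.fun)
E
```

```text
FL [478.6  46.7]
FR [ 511.5 -120.8]
BL [541.  58.]
BR [ 573.1 -108.1]
stL [721.3 266.3]
stR [ 754.7 -271.8]
stLb [722.2 268.7]
stRb [ 758.1 -282. ]
8.0
[525.443173   -32.43827244  11.76671766] 0.1168747620360523
```

Call:
move_arm:
  travel:
    - [0.747,-0.676,0]
    - [0.747,-0.676,0]
    - [0.747,-0.676,0]
    - [0.747,-0.676,0]
    - [0.747,-0.676,0]
    - [0.747,-0.676,0]
    - [0.747,-0.676,0]
    - [0.747,-0.676,0]
    - [0.747,-0.676,0]
    - [0.747,-0.676,0]
  spin: [0.17,0.17,0.17,0.17,0.17,0.17,0.17,0.17,0.17,0.17]
  fingers: [1,1,1,1,1,1,1,1,1,1]

```text
clock: 2.4
ee_pos: [438.9, -48.6, 239.7]
orientation: [180.0, -0.1, 11.0]
contact_force: [1.4, -0.8, 0.4]
width: 1.0
grasp_force: 0.0
```

Call:
move_arm:
  travel:
    - [0,0,0.29]
    - [0,0,0.29]
    - [0,0,0.29]
    - [0,0,0.29]
    - [0,0,0.29]
  spin: [0,0,0,0,0]
  fingers: [1,1,1,1,1]

```text
clock: 2.9
ee_pos: [438.5, -50.6, 95.0]
orientation: [-180.0, 0.0, 11.0]
contact_force: [0.4, 0.1, 0.3]
width: 1.003
grasp_force: 0.0
```

```bash
python3 - <<'E'
from h import *
a=r.get_image("scene")[90:290,230:480];b=r.get_image("wrist")
cv2.imwrite("pics/c2.png",np.hstack([cv2.resize(a,(400,320)),cv2.resize(b,(400,320))]))
s=r.observe();print(s["ee_pos"],s["orientation"],s["contact_force"])
E
```

```text
[440.68449076 -51.57847093  97.27920591] [179.83347795  -0.25676213  10.97215851] [-0.01434413  0.02016522 -0.31892979]
```

View pics/c2.png

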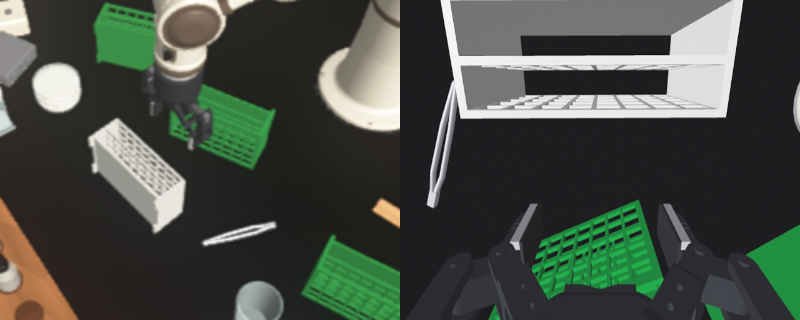

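The wrist view shows the rack's near edge level in the picture (columns 445–740) and centred on the open fingers, so the tool is aligned. Pushing now.

Call:
move_arm:
  travel:
    - [0.05,0,0]
    - [0.07,0,0]
    - [0.09,0,0]
    - [0.105,0,0]
    - [0.12,0,0]
    - [0.135,0,0]
    - [0.15,0,0]
  spin: [0,0,0,0,0,0,0]
  fingers: [1,1,1,1,1,1,1]

```text
clock: 3.7
ee_pos: [512.4, -36.1, 94.3]
orientation: [-180.0, 0.0, 11.0]
contact_force: [-1.3, -0.5, 2.0]
width: 0.996
grasp_force: 0.7
```

```bash
python3 - <<'E'
from h import *
a=r.get_image("scene")[90:290,230:480];b=r.get_image("wrist")
cv2.imwrite("pics/c3.png",np.hstack([cv2.resize(a,(400,320)),cv2.resize(b,(400,320))]))
s=r.observe();print(s["ee_pos"],s["orientation"],s["contact_force"])
E
```

```text
[512.94582725 -36.21201893  94.34573588] [ 1.79985252e+02 -4.09363642e-02  1.09980446e+01] [-0.93521035 -0.08523526 -0.42311898]
```

View pics/c3.png

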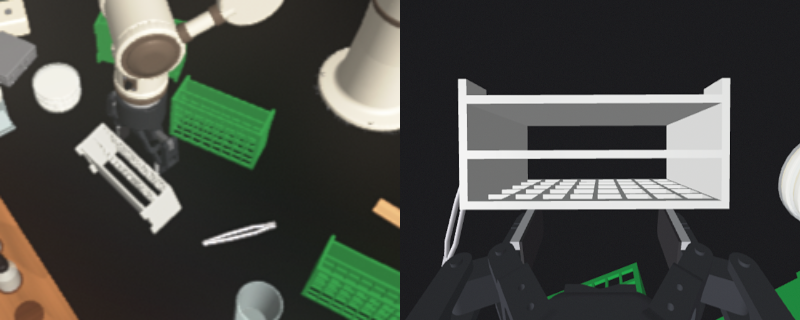

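The rack is tilting (its feet now show at the top of the wrist view) under about 1 N. I'll keep pushing.

Call:
move_arm:
  travel:
    - [0.015,0,0]
    - [0.03,0,0]
    - [0.045,0,0]
    - [0.06,0,0]
    - [0.075,0,0]
    - [0.075,0,0]
    - [0.075,0,0]
  spin: [0,0,0,0,0,0,0]
  fingers: [1,1,1,1,1,1,1]

```text
clock: 4.5
ee_pos: [548.9, -29.0, 94.2]
orientation: [-180.0, 0.0, 11.0]
contact_force: [0.0, 0.1, 0.2]
width: 1.003
grasp_force: 0.0
```

```bash
python3 - <<'E'
from h import *
a=r.get_image("scene")[90:290,180:430];b=r.get_image("wrist")
cv2.imwrite("pics/c4.png",np.hstack([cv2.resize(a,(400,320)),cv2.resize(b,(400,320))]))
s=r.observe();print(s["ee_pos"],s["orientation"],s["contact_force"])
E
```

```text
[548.5956376  -29.04366732  94.14290472] [-1.79989150e+02  2.44026144e-02  1.09877094e+01] [0.09496665 0.44303109 0.08170373]
```

View pics/c4.png

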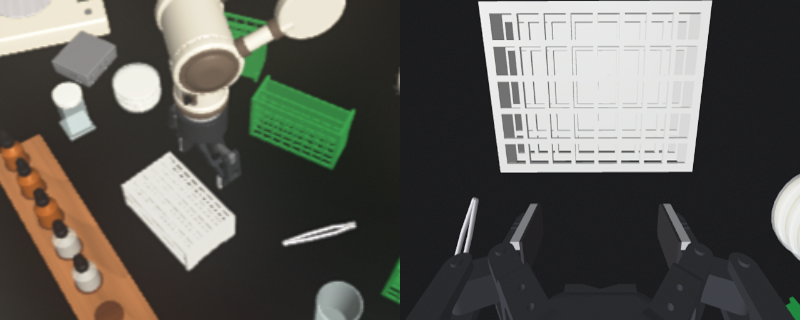

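It stands on its feet. In the wrist view the near top edge runs from (501,172) to (692,172), level with the tool. I'll convert that to a position.

```bash
python3 - <<'E'
from h import *
p=r.camera_params("wrist");s=r.observe()
K=np.array(p["camera_matrix"]);M=np.array(p["mount"]);R=Rotation.from_euler("xyz",s["orientation"],degrees=True).as_matrix();t=np.array(s["ee_pos"])
for u,v in[(501,172),(692,172),(479,3),(712,1)]:
    d=M[:3,:3]@np.linalg.inv(K)@[(u-400)*1.6,v*1.25,1.];o=M[:3,3]
    for nm in(1,):
        e=R@o+t;w=R@d;print(np.round(e+w*(64-e[2])/w[2],1))
E
```

```text
[547.   59.7  64. ]
[ 579. -106.   64.]
[647.7  79.4  64. ]
[680.7 -86.1  64. ]
```

Call:
move_arm:
  travel:
    - [-0.05,0,0]
    - [-0.05,0,0]
    - [-0.05,0.006,0.06]
    - [-0.05,0.006,0.138]
    - [-0.05,0.006,0.138]
    - [-0.05,0.006,0.138]
  spin: [0,0,0.04,0.082,0.082,0.082]
  fingers: [1,1,1,1,1,1]

```text
clock: 5.2
ee_pos: [524.6, -36.6, 25.4]
orientation: [-180.0, 0.1, 3.7]
contact_force: [-0.1, 0.8, 0.9]
width: 1.002
grasp_force: 0.0
```

Call:
move_arm:
  travel:
    - [0.02,0,0]
    - [0.035,0,0]
    - [0.05,0,0]
    - [0.065,0,0]
    - [0.08,0,0]
    - [0.095,0,0]
    - [0.11,0,0]
    - [0.125,0,0]
    - [0.14,0,0]
    - [0.155,0,0]
  spin: [0,0,0,0,0,0,0,0,0,0]
  fingers: [1,1,1,1,1,1,1,1,1,1]

```text
clock: 6.2
ee_pos: [602.8, -32.0, 25.2]
orientation: [180.0, 0.0, 3.6]
contact_force: [-1.7, -0.2, 0.8]
width: 1.002
grasp_force: 1.1
```

```bash
python3 - <<'E'
from h import *
b=r.get_image("wrist");a=r.get_image("top")[90:240,230:430]
cv2.imwrite("pics/c5.png",np.hstack([cv2.resize(a,(400,300)),cv2.resize(b,(400,300))]))
s=r.observe();print(s["ee_pos"],s["orientation"],s["contact_force"])
E
```

```text
[603.77337711 -32.12556613  25.56154177] [ 1.79969091e+02 -1.21828642e-01  3.59913112e+00] [0.28788554 0.49709208 0.0982885 ]
```

View pics/c5.png

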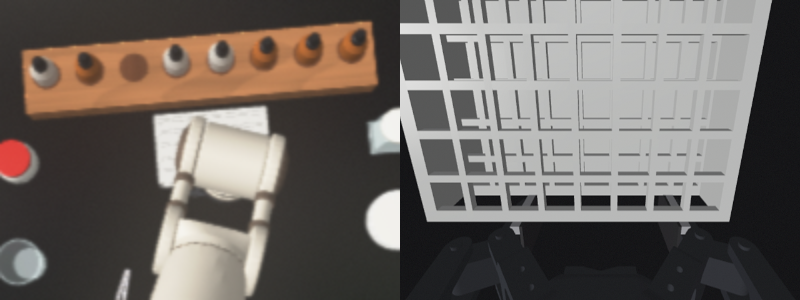

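The rack is square to the tool (level edge at row 221 in the wrist view) and a short gap in front of the stand remains. I'll push gently until it touches.

Call:
move_arm:
  travel:
    - [0.01,0,0]
    - [0.018,0,0]
    - [0.026,0,0]
    - [0.032,0,0]
    - [0.036,0,0]
    - [0.04,0,0]
  spin: [0,0,0,0,0,0]
  fingers: [1,1,1,1,1,1]

```text
clock: 6.9
ee_pos: [622.2, -30.6, 25.1]
orientation: [-180.0, 0.0, 3.6]
contact_force: [-1.6, 0.3, -0.1]
width: 1.002
grasp_force: 0.6
```

Call:
move_arm:
  travel:
    - [0.004,0,0]
    - [0.008,0,0]
    - [0.012,0,0]
  spin: [0,0,0]
  fingers: [1,1,1]

```text
clock: 7.2
ee_pos: [625.7, -30.5, 25.0]
orientation: [-180.0, 0.4, 3.7]
contact_force: [-18.2, -2.7, 11.5]
width: 1.0
grasp_force: 8.9
```

Call:
move_arm:
  travel:
    - [0.002,0,0]
    - [0.004,0,0]
    - [0.004,0,0]
  spin: [0,0,0]
  fingers: [1,1,1]

```text
clock: 7.5
ee_pos: [625.6, -30.5, 25.0]
orientation: [-180.0, 0.7, 3.7]
contact_force: [-21.1, -3.2, 14.1]
width: 0.998
grasp_force: 10.6
```

Firm contact. I'll back off, rise and check.

Call:
move_arm:
  travel:
    - [-0.02,0,0]
    - [-0.06,0,0]
    - [-0.12,0,0]
    - [-0.14,0,-0.1]
    - [-0.16,0,-0.2]
    - [-0.26,0.1,-0.4]
    - [-0.36,0.2,-0.4]
    - [-0.4,0.3,-0.4]
    - [-0.4,0.4,-0.4]
    - [-0.4,0.4,-0.4]
  spin: [0,0,0,0,0,0,0,0,0,0]
  fingers: [1,1,1,1,1,1,1,1,1,1]

```text
clock: 8.5
ee_pos: [448.5, -226.0, 223.4]
orientation: [179.9, -0.2, 3.6]
contact_force: [1.4, -0.9, 0.6]
width: 0.998
grasp_force: 0.0
```

```bash
python3 - <<'E'
from h import *
a=r.get_image("top");cv2.imwrite("pics/top6.png",a)
b=r.get_image("scene")
cv2.imwrite("pics/c6.png",np.hstack([cv2.resize(a[90:215,270:400],(416,400),interpolation=cv2.INTER_CUBIC),cv2.resize(b[140:260,170:285],(383,400),interpolation=cv2.INTER_CUBIC)]))
for t in ["beaker","pot","coplin","petri","forceps","slidebox"]:
    d=r.tip_of(t,"top")
    if d: print(t,np.round(onz("top",d[0]["xy"],0),0)[:2])
s=r.observe();print(s["ee_pos"],s["orientation"],s["contact_force"])
E
```

```text
beaker [490. 269.]
pot [650. 289.]
coplin [ 682. -294.]
petri [ 550. -298.]
forceps [417. 131.]
slidebox [ 606. -430.]
[ 449.1834764  -222.74313456  221.21706436] [-1.79955866e+02  1.80521579e-02  3.72638277e+00] [ 0.22650685  0.33471412 -0.49125073]
```

View pics/c6.png

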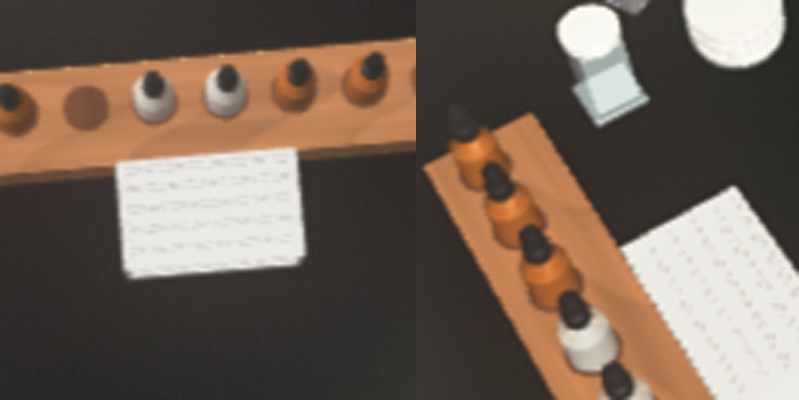

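The rack stands on its feet. Its far edge, (116,161) to (297,149), runs parallel to the stand front and touches it, and the other things haven't moved.

```bash
python3 -c "
from station import r
print(r.job_done())"
```

```text
the job is handed in; nothing more can be done
None
```

The job is handed in: the rack was pushed over onto its feet and along the bench until its long side was flush with the stand's front, with its whole length in front of the stand and the other things not visibly moved; the judge's verdict was not shown.

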